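# Latch both push-push shelf locks

## Task

One of the two push-push locks that hold this folding shelf open is not latched, and a lock looks the same either way. Feel the buttons to find out which one it is, click it so that both locks end up latched with their buttons let up, and leave the other things on the shelf where they are.

Things in the scene. Friction and masses are not known exactly. Their poses are not given: they have to be found in the camera images.
- lock_a: push-push shelf lock, one of two that look alike, fixed: black foot 125 x 100 x 22 mm, grey housing 84 mm wide, a round steel push button, a clear hood. Origin: centre of underside; x to its back, z up. The button's face slopes to the front (-x): its axis leans 35 deg from vertical towards -x. Each full press and let-up toggles latched/unlatched. At the start one of the two, at random, is unlatched.
- lock_a_top (a point): centre of the flat top of the button of lock_a (44 mm across, 22 mm proud of the sloping face); moves with it. At rest at x = -25, y = 0, z = +95 mm in the lock's frame, in both states. Its z axis points out along the button's axis, so a press goes along -z; its y is the lock's y.
- lock_a_cap (a joint): travel of the button of lock_a, 0 up, grows when pressed, solid stop at 0.0195 m. Own light spring 1 to 1.6 N. Unlatched, the stiff bolt spring (5 N more, 8 N at the bottom) is met after 1 mm; latched, only after nearly 12 mm (7 N more). To toggle, press right to the stop (about 10 N; under 18 mm may not do), then let it right up. Feeling with up to 4 N never toggles.
- lock_a_hood (a point): middle of the front edge, underside, of the level clear acrylic rain hood of lock_a (105 deep, 96 wide, 4 mm thick; two thin steel posts at its back). At x = -40, y = 0, z = +215 mm in the lock's frame, 120 mm above the button: so reach the button from the front, slanted along its axis.
- lock_b: push-push shelf lock, one of two that look alike, fixed: black foot 125 x 100 x 22 mm, grey housing 84 mm wide, a round steel push button, a clear hood. Origin: centre of underside; x to its back, z up. The button's face slopes to the front (-x): its axis leans 35 deg from vertical towards -x. Each full press and let-up toggles latched/unlatched. At the start one of the two, at random, is unlatched.
- lock_b_top (a point): centre of the flat top of the button of lock_b (44 mm across, 22 mm proud of the sloping face); moves with it. At rest at x = -25, y = 0, z = +95 mm in the lock's frame, in both states. Its z axis points out along the button's axis, so a press goes along -z; its y is the lock's y.
- lock_b_cap (a joint): travel of the button of lock_b, 0 up, grows when pressed, solid stop at 0.0195 m. Own light spring 1 to 1.6 N. Unlatched, the stiff bolt spring (5 N more, 8 N at the bottom) is met after 1 mm; latched, only after nearly 12 mm (7 N more). To toggle, press right to the stop (about 10 N; under 18 mm may not do), then let it right up. Feeling with up to 4 N never toggles.
- lock_b_hood (a point): middle of the front edge, underside, of the level clear acrylic rain hood of lock_b (105 deep, 96 wide, 4 mm thick; two thin steel posts at its back). At x = -40, y = 0, z = +215 mm in the lock's frame, 120 mm above the button: so reach the button from the front, slanted along its axis.
- grinder: pepper grinder of clear acrylic, turning knob on top, 60 mm across, 154 mm tall; bystander. Origin: centre of underside
- dish: white ceramic bowl, 120 mm across, 40 mm tall; bystander. Origin: centre of underside
- spatula: stainless fish spatula lying flat, 300 mm long, slotted blade 70 mm wide; bystander. Origin: on the underside, at the neck between blade (+x) and handle (-x)
- brush: yellow silicone brush lying flat, 172 mm long, 36 mm wide, 16 mm tall; bystander lying in the middle. Origin: on the underside, x towards its bristles
- rack: compact steel skewer rack with six slots, 126 x 150 x 40 mm; bystander. Origin: centre of underside
- jar: glass jar with metal lid, 66 mm across, 90 mm tall; bystander. Origin: centre of underside
- tin: plain steel tin, 60 mm across, 75 mm tall; bystander. Origin: centre of underside

How it is judged:
By the outcome, as a careful person would: the job done as asked, in the order asked, and still so for the second after the job is handed in, with the robot touching nothing.
It also fails if it takes over 51 s, if anything falls off the work surface, if the arm or the gripper's body presses on something with over 40 N, if the wrist force passes 120 N, or if a joint passes its speed limit or range.

## Robot

A 7-joint arm with a two-finger parallel gripper is mounted at the origin on the work surface. World frame = base frame: x ahead of the robot, y to its left, z up, the work surface at z = 0. Lengths are in mm, angles in rad, forces in N, time in s.
With the tool pointing down it reaches from about 425 to 950 mm from the base axis. Payload 16.7 kg.
Tool frame: the origin (TCP) lies between the finger pads; the fingertips stand 17 mm ahead of it and the grasp point (between the pads) lies 2 mm behind it; x points along the fingers, y is the direction in which the jaws open and shut, and the axes are right-handed (so a half turn about x gives the same grasp; the last joint's range is limited). The gripper opens to 94 mm and grips with 3 to 60 N. Pads are 16 mm wide; open, the fingers measure 119 mm over their backs; the gripper's body (75 mm by 177 mm) begins 78 mm behind the grasp point.
Start: joints at [-1.419, 0.426, 0.074, 1.606, -0.034, 1.111, -0.067], TCP at [200.641, 644.452, 222.467] pointing down, gripper open.
Joint ranges: [-2.85, 2.85], [-0.5, 2.14], [-1.23, 1.37], [0.21, 2.46], [-1.02, 4.16], [0.16, 2.05], [-2.73, 2.73]. Speed limits (rad/s): [1.89, 1.89, 2.39, 2.39, 3.01, 3.01, 3.01].

## Interface

Orientations are given as a unit quaternion [x, y, z, w].
In Python, from bench import readout, vision, ticket gives the robot as it stands.
- The arm moves only by the tool move_arm, never from a script. Its arguments are lists of equal length, an entry for each row: "gripper": the closure, from -1 (fully open) to 1 (shut); "linear": the shift along the tool's x, y, z in mm, a list of three; "turn": the turn, a rotation vector about the tool's x, y, z in rad, a list of three. In form: {"gripper": [gripper, ...], "linear": [[x, y, z], ...], "turn": [[ax, ay, az], ...]}. A call has 1 to 5 rows; each row shifts and turns the commanded pose from where the row before left it, along the tool's axes as they then stand; what a row does not reach is not made up. A row lasts 1/12 s, in which the tool goes at most 41.7 mm and 7.16 degrees, less where a joint would pass 70% of its speed; a pose out of reach is approached as far as the arm can. A call with a gripper value outside its range is refused whole. The fingers move at their own pace and stop on an object; "grip_force" is the grip in N (left out, the last holds). Time passes only in rows, so rows that do not move let the fingers close. It gives the time, the measured TCP pose, the force and the opening at its end, in the units of the state.
- readout.read_state(): the state, without advancing time (a new reading comes with each control period).
- vision.read_camera(name): name is "side" or "top"; returns the picture (384x512x3 uint8, red, green, blue); there is no depth.
- vision.camera_info(name): a dict with "vertical_fov" (degrees; the focal length in pixels is half the picture's height over the tangent of half this angle, whatever the lens; pixels are square), "cx", "cy" (the principal point, pixels), "dist_coeffs" ([k1, k2, p1, p2, k3] as OpenCV has them; the pictures are not rectified), "camera_from_world" (4x4, takes a point from world to camera coordinates). Camera axes: x right, y down, z forward; pixel columns grow to the right and rows downward; lengths in mm; the calibration is good to about 2 mm. A picture is of the moment at which its call begins. camera_info takes no time and is no camera call.
- ticket.sign_off(): hands the job in, once; it reports no verdict.
The state is a dict: "time_s": time; "joint_positions": joint angles; "joint_velocities": joint speeds; "joint_torque": joint torques, N m; "eef_pos": TCP position; "tool_rot": TCP orientation; "force": force on the tool from outside, world axes, zero at the start; "moment": the same for the moment, N m; "opening": finger opening in mm.
Only numpy, scipy, OpenCV 4.12 (cv2) and the standard library are available. Lean on these libraries where they do the work, as an engineer would, in place of code of your own. Each camera call takes 0.05 s, during which the arm holds its last target.

## Working session

There is one attempt and no reset: what is moved stays moved. The work goes in short steps, Python scripts to look and compute and a tool call to move; the robot and the scene stay as the last step left them, time stands still between calls to the robot, and variables do not carry over. Pictures are saved under pics/ and viewed, and the job is handed in when it is done.

Besides the shell and the picture viewer there is one more tool, called after "Call:" as name(argument=value, ...) on one line, values as JSON. move_arm: Moves the arm, as the interface text tells. Its arguments: {"type":"object","properties":{"gripper":{"type":"array","items":{"type":"number"}},"linear":{"type":"array","items":{"type":"array","items":{"type":"number"}}},"turn":{"type":"array","items":{"type":"array","items":{"type":"number"}}},"grip_force":{"type":"number"}},"required":["gripper","linear","turn"]}

```bash
mkdir -p pics; python3 - <<'E'
from bench import readout, vision
import cv2
for n in("side","top"):
    im=vision.read_camera(n); cv2.imwrite(f"pics/{n}0.png",im[:,:,::-1]); print(n,vision.camera_info(n))
print(readout.read_state())
E
```

```text
side {'vertical_fov': 54.45319247401394, 'cx': 258.03772083651023, 'cy': 193.99773222059608, 'dist_coeffs': array([-0.08584422,  0.        ,  0.        ,  0.        ,  0.        ]), 'camera_from_world': array([[-9.75399898e-01, -2.19278221e-01,  2.26296248e-02,
         5.63369256e+02],
       [-1.59189307e-01,  6.29636346e-01, -7.60405705e-01,
         2.11116580e+02],
       [ 1.52491976e-01, -7.45302042e-01, -6.49053976e-01,
         1.02431328e+03],
       [ 0.00000000e+00,  0.00000000e+00,  0.00000000e+00,
         1.00000000e+00]])}
top {'vertical_fov': 55.12672976484391, 'cx': 256.2731504339786, 'cy': 194.70143700945763, 'dist_coeffs': array([0.03029405, 0.        , 0.        , 0.        , 0.        ]), 'camera_from_world': array([[-2.63829159e-02, -9.99635841e-01, -5.66808713e-03,
         1.20277852e+01],
       [-9.92412797e-01,  2.68725747e-02, -1.19977939e-01,
         5.97271855e+02],
       [ 1.20086564e-01,  2.45971431e-03, -9.92760377e-01,
         1.11695569e+03],
       [ 0.00000000e+00,  0.00000000e+00,  0.00000000e+00,
         1.00000000e+00]])}
{'time_s': 0.1, 'joint_positions': array([-1.41851299,  0.42667199,  0.07385995,  1.60652829, -0.03410471,
        1.11081877, -0.06708033]), 'joint_velocities': array([ 3.72515980e-04, -3.05184323e-03,  3.74117081e-05, -4.12874344e-03,
       -9.37352894e-04,  3.09291897e-04,  5.14775518e-06]), 'joint_torque': array([ 7.84823351e-03, -9.37479973e+01,  3.67616013e+00, -4.55045092e+01,
       -4.86918516e-02,  1.68177317e-02,  1.37647547e-05]), 'eef_pos': array([200.5416699 , 644.12623464, 221.85064385]), 'tool_rot': array([ 0.10588787,  0.69910477, -0.10671023,  0.69903734]), 'force': array([-0.07338661, -0.34241219, -0.81692065]), 'moment': array([-0.00917719, -0.01248317,  0.04078979]), 'opening': 94.1306227078113}
```

View pics/side0.png

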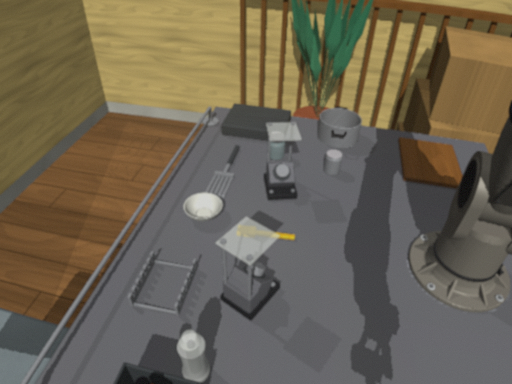

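View pics/top0.png

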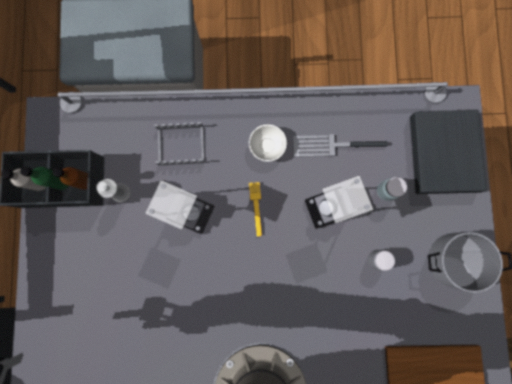

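```bash
python3 - <<'E'
import cv2,numpy as np
t=cv2.imread("pics/top0.png");s=cv2.imread("pics/side0.png")
c=[t[170:240,140:220],t[170:240,300:380],s[205:320,210:290],s[115:205,250:320]]
for i,(k,x) in enumerate(zip("abcd",c)):
    cv2.imwrite(f"pics/crop_{k}.png",cv2.resize(x,None,fx=6 if i!=2 else 5,fy=6 if i!=2 else 5,interpolation=cv2.INTER_CUBIC))
E
```

```text
(no output)
```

View pics/crop_a.png

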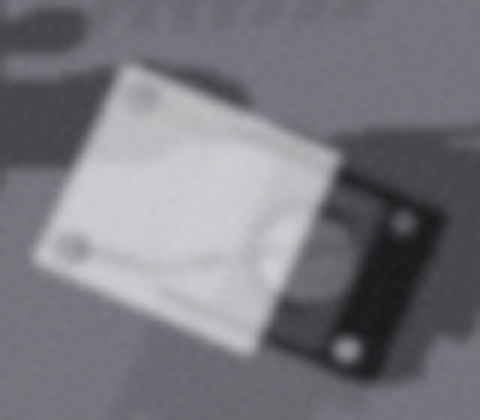

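View pics/crop_b.png

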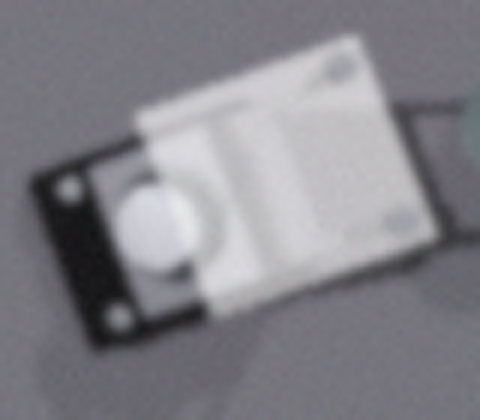

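View pics/crop_c.png

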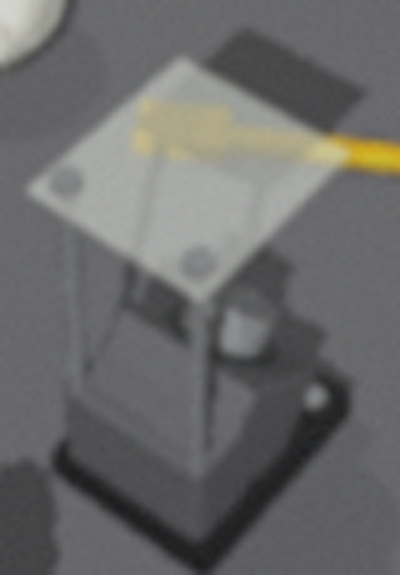

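View pics/crop_d.png

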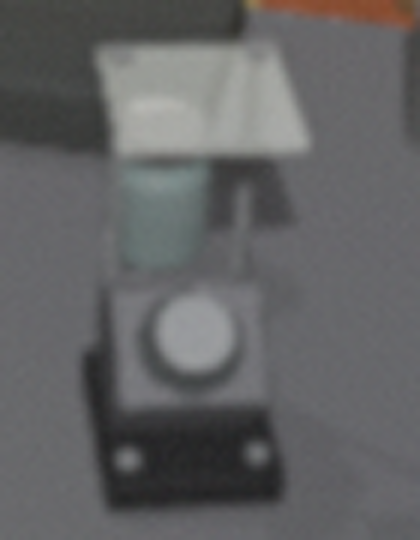

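```bash
cat > h.py <<'E'
import numpy as np,cv2
from scipy.optimize import least_squares
from scipy.spatial.transform import Rotation as R
from bench import vision
def proj(n,P):
    i=vision.camera_info(n);M=i["camera_from_world"];f=192/np.tan(np.radians(i["vertical_fov"]/2))
    K=np.array([[f,0,i["cx"]],[0,f,i["cy"]],[0,0,1.]])
    return cv2.projectPoints(np.asarray(P,float).reshape(-1,3),cv2.Rodrigues(M[:3,:3])[0],M[:3,3],K,i["dist_coeffs"])[0][:,0]
def W(q,P):
    P=np.asarray(P,float);return R.from_euler('z',q[2]).apply(P)+[q[0],q[1],0]
E
cat > fit.py <<'E'
from h import *
H=217
L={"top":[((65,-48,H),(160.8,180.3)),((-40,-48,H),(197.5,196.2)),((-40,48,H),(182.2,229.5)),((65,48,H),(145.5,213.3)),((-62.5,-50,22),(214.2,205.3)),((-62.5,50,22),(202.5,233.3))],
"side":[((-40,-48,H),(246.6,216.4)),((-40,48,H),(279.6,235.4)),((65,48,H),(251,265)),((65,-48,H),(215.6,242.6)),((62.5,50,0),(250,319.4)),((62.5,-50,0),(221.6,298))]}
Rr={"top":[((-40,48,H),(322.5,188.7)),((-40,-48,H),(335.3,223)),((65,48,H),(360,175.8)),((65,-48,H),(373.3,209.7)),((-62.5,50,22),(305.8,200)),((-62.5,-50,22),(316.3,228.3))],
"side":[((-40,48,H),(269.2,141.2)),((-40,-48,H),(302,140.3)),((65,48,H),(266.2,122.5)),((65,-48,H),(296.2,122.5)),((-62.5,50,0),(268,199.7)),((-62.5,-50,0),(297,198))]}
for nm,D,q0 in(("L",L,[550,200,1.2]),("R",Rr,[550,-200,-1.2])):
    def res(q,ns=("top","side")):
        return np.concatenate([(proj(n,W(q,[a for a,_ in D[n]]))-[b for _,b in D[n]]).ravel() for n in ns])
    for ns in(("top","side"),("top",),("side",)):
        s=least_squares(res,q0,args=(ns,),loss="soft_l1",x_scale=[100,100,1]);print(nm,ns,s.x.round(3),np.abs(res(s.x)).round(1).tolist() if len(ns)==2 else'')
        if len(ns)==2:
            b=W(s.x,[[-25,0,95]]);print("btn",b.round(1),proj("top",b),proj("side",b), "axis",R.from_euler('z',s.x[2]).apply([-np.sin(np.radians(35)),0,np.cos(np.radians(35))]))
E
python3 fit.py
```

```text
L ('top', 'side') [549.761 207.655   1.137] [0.4, 0.0, 0.2, 0.3, 0.1, 0.0, 0.1, 0.3, 0.0, 0.0, 1.3, 1.2, 0.4, 0.9, 0.8, 0.8, 0.4, 0.8, 0.3, 0.6, 1.1, 1.4, 1.5, 0.8]
btn [[539.3 185.   95. ]] [[192.76460695 213.54703759]] [[257.6150384 263.5227466]] axis [-0.24102142 -0.52047921  0.81915204]
L ('top',) [550.132 207.326   1.144] 
L ('side',) [549.112 208.45    1.127] 
R ('top', 'side') [ 553.021 -232.356   -1.26 ] [0.0, 0.1, 0.2, 0.2, 0.1, 0.1, 0.0, 0.2, 0.8, 1.1, 0.3, 0.6, 0.8, 1.2, 0.2, 1.1, 0.1, 0.1, 0.3, 0.8, 0.6, 0.2, 0.2, 0.6]
btn [[ 545.4 -208.6   95. ]] [[325.87797385 207.91671292]] [[282.65069598 169.39643391]] axis [-0.17540534  0.54609788  0.81915204]
R ('top',) [ 553.133 -232.708   -1.259] 
R ('side',) [ 552.635 -230.129   -1.264]
```

```bash
cat >> h.py <<'E'
from bench import readout
QL=np.array([549.8,207.6,1.138]);QR=np.array([553.0,-232.2,-1.260])
def btn(q): return W(q,[[-25,0,95]])[0], R.from_euler('z',q[2]).apply([-np.sin(np.radians(35)),0,np.cos(np.radians(35))])
def toolR(q,sign):
    b,a=btn(q); y=sign*R.from_euler('z',q[2]).apply([0,1,0]); x=-a
    return R.from_matrix(np.c_[x,y,np.cross(x,y)])
def rows(goal,Rg,n,k=5,st=None):
    s=st or readout.read_state();p=np.array(s["eef_pos"]);r=R.from_quat(s["tool_rot"])
    rv=(r.inv()*Rg).as_rotvec();lin=[];tu=[]
    for i in range(min(n,k)):
        lin.append(r.inv().apply((goal-p)/(n-i)).round(1).tolist());p=p+r.apply(lin[-1])
        tu.append((rv/n).round(3).tolist()); r=r*R.from_rotvec(tu[-1])
    print("t",round(s["time_s"],2),"pos",np.round(s["eef_pos"],1),"F",np.round(s["force"],1),"remaining mm",np.linalg.norm(goal-s["eef_pos"]).round(1),"deg",np.degrees(np.linalg.norm(rv)).round(1),"j",np.round(s["joint_positions"],2))
    print("linear",lin);print("turn",tu)
E
python3 - <<'E'
from h import *
for q in(QL,QR):
  for s in(1,-1):
    T=toolR(q,s);b,a=btn(q);print(np.degrees((R.from_quat(readout.read_state()["tool_rot"]).inv()*T).magnitude()),b+a*117,b+a*17, T.as_matrix().round(2).tolist())
print(R.from_quat(readout.read_state()["tool_rot"]).as_matrix().round(2))
print("via, sign +:");rows(np.array([480,50,340.]),toolR(QL,1),26)
print("via, sign -:");rows(np.array([480,50,340.]),toolR(QL,-1),26)
E
```

```text
88.39100865528276 [511.16871182 123.98427866 190.84078918] [535.22513474 176.05334625 108.92558475] [[0.24, -0.91, 0.34], [0.52, 0.42, 0.74], [-0.82, 0.0, 0.57]]
102.09791457780824 [511.16871182 123.98427866 190.84078918] [535.22513474 176.05334625 108.92558475] [[0.24, 0.91, -0.34], [0.52, -0.42, -0.74], [-0.82, -0.0, -0.57]]
64.34902600694534 [ 524.83168071 -144.50444099  190.84078918] [ 542.37261796 -199.11409951  108.92558475] [[0.18, 0.95, 0.25], [-0.55, 0.31, -0.78], [-0.82, 0.0, 0.57]]
127.818602361144 [ 524.83168071 -144.50444099  190.84078918] [ 542.37261796 -199.11409951  108.92558475] [[0.18, -0.95, -0.25], [-0.55, -0.31, 0.78], [-0.82, 0.0, -0.57]]
[[-0.    0.3   0.95]
 [-0.    0.95 -0.3 ]
 [-1.   -0.    0.  ]]
via, sign +:
t 0.1 pos [200.5 644.1 221.9] F [-0.1 -0.3 -0.8] remaining mm 667.1 deg 88.4 j [-1.42  0.43  0.07  1.61 -0.03  1.11 -0.07]
linear [[-4.5, -18.6, 17.1], [-4.5, -19.4, 16.1], [-4.6, -20.2, 15.1], [-4.6, -20.9, 14.1], [-4.7, -21.6, 13.0]]
turn [[-0.054, -0.019, 0.017], [-0.054, -0.019, 0.017], [-0.054, -0.019, 0.017], [-0.054, -0.019, 0.017], [-0.054, -0.019, 0.017]]
via, sign -:
t 0.1 pos [200.5 644.1 221.9] F [-0.1 -0.3 -0.8] remaining mm 667.1 deg 102.1 j [-1.42  0.43  0.07  1.61 -0.03  1.11 -0.07]
linear [[-4.5, -18.6, 17.1], [-5.2, -17.4, 18.1], [-5.9, -16.1, 19.1], [-6.5, -14.8, 19.9], [-7.2, -13.4, 20.7]]
turn [[0.063, 0.018, 0.02], [0.063, 0.018, 0.02], [0.063, 0.018, 0.02], [0.063, 0.018, 0.02], [0.063, 0.018, 0.02]]
```

Call:
move_arm(gripper=[1,1,1,1,1], linear=[[-15,-18.6,17.1],[-15,-17.4,18.1],[-12,-16.1,19.1],[-8,-14.8,19.9],[-7.2,-13.4,20.7]], turn=[[0.063,0.018,0.02],[0.063,0.018,0.02],[0.063,0.018,0.02],[0.063,0.018,0.02],[0.063,0.018,0.02]], grip_force=20)

```text
time_s: 0.52
eef_pos: [255.2, 528.4, 273.4]
tool_rot: [0.255, 0.698, -0.175, 0.646]
force: [0.2, -0.1, -0.0]
opening: 64.2
```

```bash
python3 -c "
from h import *
rows(np.array([480,50,340.]),toolR(QL,-1),20)"
```

```text
t 0.52 pos [255.2 528.4 273.4] F [ 0.2 -0.1 -0. ] remaining mm 532.8 deg 82.2 j [-1.31  0.18  0.14  1.83 -0.13  1.03 -0.15]
linear [[-6.8, -12.5, 22.5], [-7.5, -10.8, 23.2], [-8.1, -9.1, 23.7], [-8.7, -7.4, 24.1], [-9.3, -5.6, 24.3]]
turn [[0.066, 0.018, 0.021], [0.066, 0.018, 0.021], [0.066, 0.018, 0.021], [0.066, 0.018, 0.021], [0.066, 0.018, 0.021]]
```

Call:
move_arm(gripper=[1,1,1,1,1], linear=[[-6.8,-12.5,22.5],[-7.5,-10.8,23.2],[-8.1,-9.1,23.7],[-8.7,-7.4,24.1],[-9.3,-5.6,24.3]], turn=[[0.066,0.018,0.021],[0.066,0.018,0.021],[0.066,0.018,0.021],[0.066,0.018,0.021],[0.066,0.018,0.021]])

```text
time_s: 0.93
eef_pos: [311.7, 408.7, 289.8]
tool_rot: [0.402, 0.674, -0.242, 0.571]
force: [-0.0, 1.0, 0.6]
opening: 30.8
```

```bash
python3 -c "
from h import *
rows(np.array([480,50,340.]),toolR(QL,-1),15,15)"
```

```text
t 0.93 pos [311.7 408.7 289.8] F [-0.   1.   0.6] remaining mm 399.4 deg 61.7 j [-1.17 -0.01  0.25  2.03 -0.22  0.94 -0.19]
linear [[-9.8, -3.8, 24.5], [-10.3, -1.9, 24.5], [-10.8, -0.1, 24.3], [-11.2, 1.7, 24.1], [-11.6, 3.5, 23.7], [-11.9, 5.3, 23.2], [-12.2, 7.1, 22.6], [-12.4, 8.8, 21.8], [-12.6, 10.5, 21.0], [-12.8, 12.1, 20.0], [-12.8, 13.7, 18.9], [-12.9, 15.1, 17.7], [-12.8, 16.6, 16.5], [-12.8, 17.8, 15.1], [-12.6, 19.1, 13.6]]
turn [[0.066, 0.018, 0.021], [0.066, 0.018, 0.021], [0.066, 0.018, 0.021], [0.066, 0.018, 0.021], [0.066, 0.018, 0.021], [0.066, 0.018, 0.021], [0.066, 0.018, 0.021], [0.066, 0.018, 0.021], [0.066, 0.018, 0.021], [0.066, 0.018, 0.021], [0.066, 0.018, 0.021], [0.066, 0.018, 0.021], [0.066, 0.018, 0.021], [0.066, 0.018, 0.021], [0.066, 0.018, 0.021]]
```

Call:
move_arm(gripper=[1,1,1,1,1], linear=[[-9.8,-3.8,24.5],[-10.3,-1.9,24.5],[-10.8,-0.1,24.3],[-11.2,1.7,24.1],[-11.6,3.5,23.7]], turn=[[0.066,0.018,0.021],[0.066,0.018,0.021],[0.066,0.018,0.021],[0.066,0.018,0.021],[0.066,0.018,0.021]])

```text
time_s: 1.35
eef_pos: [368.1, 289.4, 306.8]
tool_rot: [0.535, 0.628, -0.301, 0.479]
force: [0.9, 0.4, -0.7]
opening: 0.8
```

```bash
python3 -c "
from h import *
rows(np.array([490,60,320.]),toolR(QL,-1),10,10)"
```

```text
t 1.35 pos [368.1 289.4 306.8] F [ 0.9  0.4 -0.7] remaining mm 260.1 deg 41.2 j [-1.02 -0.16  0.4   2.14 -0.3   0.91 -0.18]
linear [[-9.7, 6.2, 23.3], [-9.9, 8.0, 22.7], [-10.1, 9.6, 21.9], [-10.3, 11.3, 21.1], [-10.4, 12.8, 20.1], [-10.5, 14.4, 19.0], [-10.5, 15.8, 17.8], [-10.5, 17.1, 16.5], [-10.4, 18.4, 15.2], [-10.2, 19.6, 13.7]]
turn [[0.066, 0.018, 0.021], [0.066, 0.018, 0.021], [0.066, 0.018, 0.021], [0.066, 0.018, 0.021], [0.066, 0.018, 0.021], [0.066, 0.018, 0.021], [0.066, 0.018, 0.021], [0.066, 0.018, 0.021], [0.066, 0.018, 0.021], [0.066, 0.018, 0.021]]
```

Call:
move_arm(gripper=[1,1,1,1,1], linear=[[-9.7,6.2,23.3],[-9.9,8.0,22.7],[-10.1,9.6,21.9],[-10.3,11.3,21.1],[-10.4,12.8,20.1]], turn=[[0.066,0.018,0.021],[0.066,0.018,0.021],[0.066,0.018,0.021],[0.066,0.018,0.021],[0.066,0.018,0.021]])

```text
time_s: 1.77
eef_pos: [429.4, 174.9, 313.6]
tool_rot: [0.651, 0.562, -0.35, 0.371]
force: [1.1, -0.0, -0.1]
opening: 0.9
```

Call:
move_arm(gripper=[1,1,1,1,1], linear=[[-10.5,14.4,19.0],[-10.5,15.8,17.8],[-10.5,17.1,16.5],[-10.4,18.4,15.2],[-10.2,19.6,13.7]], turn=[[0.066,0.018,0.021],[0.066,0.018,0.021],[0.066,0.018,0.021],[0.066,0.018,0.021],[0.066,0.018,0.021]])

```text
time_s: 2.18
eef_pos: [490.8, 60.4, 320.6]
tool_rot: [0.747, 0.478, -0.388, 0.251]
force: [0.9, 0.6, 0.3]
opening: 0.3
```

```bash
python3 -c "
from h import *
b,a=btn(QL)
rows(b+a*(17+60),toolR(QL,-1),8,8)"
```

```text
t 2.18 pos [490.8  60.4 320.6] F [0.9 0.6 0.3] remaining mm 185.6 deg 0.3 j [-0.79 -0.13  0.88  2.13 -0.59  0.96 -0.03]
linear [[23.0, -1.1, 2.5], [23.0, -1.1, 2.5], [23.0, -1.1, 2.5], [23.1, -1.1, 2.5], [23.0, -1.0, 2.5], [23.1, -1.1, 2.5], [23.0, -1.0, 2.5], [23.1, -1.1, 2.4]]
turn [[0.001, 0.0, -0.0], [0.001, 0.0, -0.0], [0.001, 0.0, -0.0], [0.001, 0.0, -0.0], [0.001, 0.0, -0.0], [0.001, 0.0, -0.0], [0.001, 0.0, -0.0], [0.001, 0.0, -0.0]]
```

Call:
move_arm(gripper=[1,1,1,1,1], linear=[[23,-1.1,2.5],[23,-1.1,2.5],[23,-1.1,2.5],[23,-1.1,2.5],[23,-1.1,2.5]], turn=[[0.001,0,0],[0.001,0,0],[0.001,0,0],[0.001,0,0],[0.001,0,0]])

```text
time_s: 2.6
eef_pos: [508.9, 114.7, 217.8]
tool_rot: [0.747, 0.478, -0.389, 0.251]
force: [0.7, 0.2, 0.5]
opening: 0.6
```

Call:
move_arm(gripper=[1,1,1,1], linear=[[23,-1.1,2.5],[23,-1.1,2.5],[23,-1.1,2.5],[0,0,0]], turn=[[0.001,0,0],[0.001,0,0],[0.001,0,0],[0,0,0]])

```text
time_s: 2.93
eef_pos: [514.1, 129.2, 185.9]
tool_rot: [0.745, 0.478, -0.392, 0.251]
force: [-0.5, -0.1, -0.6]
opening: 0.0
```

```bash
python3 -c "
from h import *
b,a=btn(QL)
rows(b+a*(17+25),toolR(QL,-1),2,2)
t=vision.read_camera('top')[:,:,::-1];s=vision.read_camera('side')[:,:,::-1]
cv2.imwrite('pics/l1.png',np.hstack([cv2.resize(t[140:260,130:260],(390,360)),cv2.resize(s[180:320,200:330],(390,420))[:360]]))
"
```

```text
t 2.93 pos [514.1 129.2 185.9] F [-0.5 -0.1 -0.6] remaining mm 67.6 deg 0.6 j [-0.49  0.17  0.51  2.24 -1.01  0.76  0.34]
linear [[33.8, -0.2, 0.7], [33.8, -0.2, 0.9]]
turn [[0.001, 0.005, 0.001], [0.001, 0.005, 0.001]]
```

View pics/l1.png

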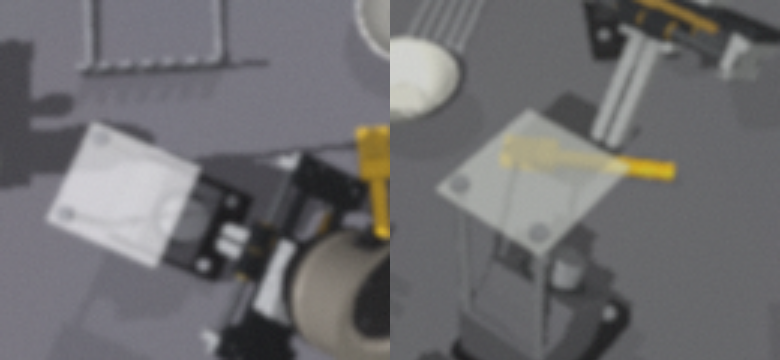

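```bash
cat >> h.py <<'E'
def toolR2(q,sign,daz,lean,roll):
    # daz: rotation about world z of approach dir; lean deg from vertical
    Q=np.array([q[0],q[1],q[2]+np.radians(daz)]);l=np.radians(lean)
    x=R.from_euler('z',Q[2]).apply([np.sin(l),0,-np.cos(l)]);y=sign*R.from_euler('z',Q[2]).apply([0,1,0])
    return R.from_matrix(np.c_[x,y,np.cross(x,y)])*R.from_rotvec([np.radians(roll),0,0])
g=np.stack(np.meshgrid(np.r_[-80:-200:13j],np.linspace(-88.5,88.5,13),np.linspace(-37.5,37.5,7)),-1).reshape(-1,3)
def clear(q,T,press=19.5):
    b,a=btn(q);tcp=b-a*press-T.apply([17,0,0])
    P=R.from_euler('z',-q[2]).apply(T.apply(g)+tcp-[q[0],q[1],0])
    lo=np.array([-40,-48,215]);hi=np.array([65,48,219]);d=np.maximum(np.maximum(lo-P,P-hi),0)
    return np.linalg.norm(d,axis=1).min()
E
python3 - <<'E'
from h import *
for lean in(35,40,45,50):
  for daz in(0,-15,-25,-35,-45):
    T=[(clear(QL,toolR2(QL,-1,daz,lean,r)),r) for r in range(-60,61,10)]
    m=max(T);z=clear(QL,toolR2(QL,-1,daz,lean,0))
    b,a=btn(QL);t=toolR2(QL,-1,daz,lean,0);ang=np.degrees(np.arccos(-a@t.as_matrix()[:,0]))
    print(lean,daz,"tilt %.0f"%ang,"roll0 %.0f best %.0f @%d"%(z,*m))
E
```

```text
35 0 tilt 0 roll0 19 best 19 @0
35 -15 tilt 9 roll0 11 best 16 @-10
35 -25 tilt 14 roll0 5 best 13 @-20
35 -35 tilt 20 roll0 4 best 8 @-20
35 -45 tilt 25 roll0 2 best 4 @-10
40 0 tilt 5 roll0 30 best 30 @0
40 -15 tilt 10 roll0 22 best 27 @-10
40 -25 tilt 16 roll0 17 best 24 @-20
40 -35 tilt 22 roll0 13 best 18 @-20
40 -45 tilt 27 roll0 10 best 14 @-10
45 0 tilt 10 roll0 40 best 40 @0
45 -15 tilt 14 roll0 33 best 38 @-10
45 -25 tilt 19 roll0 28 best 33 @-10
45 -35 tilt 24 roll0 25 best 29 @-20
45 -45 tilt 30 roll0 22 best 24 @-20
50 0 tilt 15 roll0 50 best 50 @0
50 -15 tilt 18 roll0 43 best 48 @-10
50 -25 tilt 22 roll0 39 best 43 @-10
50 -35 tilt 28 roll0 36 best 39 @-20
50 -45 tilt 33 roll0 33 best 35 @-10
```

```bash
python3 - <<'E'
from h import *
T=toolR2(QL,-1,-18,39,-10);print(clear(QL,T))
b,a=btn(QL)
rows(b+a*60-T.apply([17,0,0]),T,5,5)
E
```

```text
23.261985955520643
t 3.03 pos [515.1 127.1 187.5] F [-0.7 -0.9 -0.8] remaining mm 35.6 deg 12.4 j [-0.5   0.17  0.52  2.24 -1.01  0.76  0.34]
linear [[7.0, -1.1, 0.5], [7.0, -1.4, 0.5], [6.9, -1.6, 0.7], [6.8, -1.9, 0.8], [6.7, -2.1, 0.8]]
turn [[0.016, 0.012, 0.038], [0.016, 0.012, 0.038], [0.016, 0.012, 0.038], [0.016, 0.012, 0.038], [0.016, 0.012, 0.038]]
```

Call:
move_arm(gripper=[1,1,1,1,1], linear=[[7.0,-1.1,0.5],[7.0,-1.4,0.5],[6.9,-1.6,0.7],[6.8,-1.9,0.8],[6.7,-2.1,0.8]], turn=[[0.016,0.012,0.038],[0.016,0.012,0.038],[0.016,0.012,0.038],[0.016,0.012,0.038],[0.016,0.012,0.038]])

```text
time_s: 3.45
eef_pos: [514.9, 133.0, 171.1]
tool_rot: [0.766, 0.45, -0.386, 0.248]
force: [0.8, 0.2, -0.7]
opening: 0.4
```

```bash
python3 - <<'E'
from h import *
T=toolR2(QL,-1,-18,39,-10)
b,a=btn(QL)
rows(b+a*60-T.apply([17,0,0]),T,3,5)
rows(b+a*20-T.apply([17,0,0]),T,5,5)
E
```

```text
t 3.45 pos [514.9 133.  171.1] F [ 0.8  0.2 -0.7] remaining mm 19.0 deg 8.5 j [ 0.05  0.17 -0.12  2.27 -1.02  0.57  0.3 ]
linear [[6.1, -1.4, -0.8], [6.1, -1.7, -0.7], [6.0, -1.9, -0.5]]
turn [[0.016, 0.015, 0.044], [0.016, 0.015, 0.044], [0.016, 0.015, 0.044]]
t 3.45 pos [514.9 133.  171.1] F [ 0.8  0.2 -0.7] remaining mm 58.7 deg 8.5 j [ 0.05  0.17 -0.12  2.27 -1.02  0.57  0.3 ]
linear [[11.7, -1.3, -0.4], [11.6, -1.6, -0.3], [11.6, -2.0, -0.2], [11.5, -2.2, -0.1], [11.4, -2.6, 0.1]]
turn [[0.01, 0.009, 0.026], [0.01, 0.009, 0.026], [0.01, 0.009, 0.026], [0.01, 0.009, 0.026], [0.01, 0.009, 0.026]]
```

Call:
move_arm(gripper=[1,1,1,1,1], linear=[[4,-1.4,-0.8],[4,-1.7,-0.7],[4,-1.9,-0.5],[4,0,0],[0,0,0]], turn=[[0.012,0.011,0.035],[0.012,0.011,0.035],[0.012,0.011,0.035],[0.012,0.011,0.03],[0,0,0]])

```text
time_s: 3.87
eef_pos: [514.2, 137.4, 160.1]
tool_rot: [0.786, 0.422, -0.378, 0.246]
force: [-0.4, -0.2, -0.5]
opening: 0.4
```

```bash
python3 - <<'E'
from h import *
T=toolR2(QL,-1,-18,39,-10)
b,a=btn(QL)
rows(b+a*20-T.apply([17,0,0]),T,5,5)
E
```

```text
t 3.87 pos [514.2 137.4 160.1] F [-0.4 -0.2 -0.5] remaining mm 47.8 deg 4.5 j [ 0.5   0.21 -0.64  2.3  -1.02  0.4   0.27]
linear [[9.4, -1.3, -0.9], [9.4, -1.5, -0.9], [9.4, -1.6, -0.8], [9.4, -1.7, -0.7], [9.4, -1.9, -0.6]]
turn [[0.004, 0.006, 0.014], [0.004, 0.006, 0.014], [0.004, 0.006, 0.014], [0.004, 0.006, 0.014], [0.004, 0.006, 0.014]]
```

```bash
cat > kin.py <<'E'
from h import *
import itertools,json,os
def Rz(a):c,s=np.cos(a),np.sin(a);return np.array([[c,-s,0],[s,c,0],[0,0,1]])
def Ry(a):c,s=np.cos(a),np.sin(a);return np.array([[c,0,s],[0,1,0],[-s,0,c]])
T0=np.array([[0,1,0],[0,0,1],[1,0,0]]).T  # placeholder
TOOL=np.array([[0,-1,0],[0,0,-1],[1,0,0.]]).T
def fk(j,p,sg):
    h,L1,L2,L3,a1,a3,a4,a6,yo=p
    M=Rz(sg[0]*j[0]+yo);P=np.array([0,0,h])+M@[a1,0,0]
    M=M@Ry(j[1]);M=M@Rz(sg[1]*j[2]);P=P+M@[a3,0,L1]
    M=M@Ry(j[3]);P=P+M@[a4,0,L2];M=M@Rz(sg[2]*j[4]);M=M@Ry(j[5])
    P=P+M@[a6,0,0];M=M@Rz(sg[3]*j[6]);P=P+M@[0,0,L3]
    return P,M
E
cat > data.py <<'E'
D=[([-1.4185,.4267,.0739,1.6065,-.0341,1.1108,-.0671],[200.54,644.13,221.85],[.1059,.6991,-.1067,.6990]),
([-1.31,.18,.14,1.83,-.13,1.03,-.15],[255.2,528.4,273.4],[0.255,0.698,-0.175,0.646]),
([-1.17,-.01,.25,2.03,-.22,.94,-.19],[311.7,408.7,289.8],[0.402,0.674,-0.242,0.571]),
([-1.02,-.16,.4,2.14,-.3,.91,-.18],[368.1,289.4,306.8],[0.535,0.628,-0.301,0.479]),
([-.79,-.13,.88,2.13,-.59,.96,-.03],[490.8,60.4,320.6],[0.747,0.478,-0.388,0.251]),
([-.495,.17,.515,2.24,-1.01,.76,.34],[514.6,128.2,186.6],[0.745,0.478,-0.392,0.251]),
([.05,.17,-.12,2.27,-1.02,.57,.3],[514.9,133.,171.1],[0.766,0.45,-0.386,0.248]),
([.5,.21,-.64,2.3,-1.02,.4,.27],[514.2,137.4,160.1],[0.786,0.422,-0.378,0.246])]
E
cat > fitk.py <<'E'
from kin import *;from data import D
best=[]
for sg in itertools.product((1,-1),repeat=4):
    # tool const rotation: x along flange z; roll unknown -> param
    def res(v):
        o=[]
        for j,p,q in D:
            P,M=fk(j,v[:9],sg);M=M@Rz(v[9])@np.array([[0,1,0],[0,0,1],[1,0,0.]])
            o+=list((P-p)/5);o+=list((R.from_matrix(M).inv()*R.from_quat(q)).as_rotvec()/.01)
        return np.array(o)
    for r0 in(0,1.57,3.14,-1.57):
        s=least_squares(res,[300,400,400,200,0,0,0,0,0,r0],x_scale=[100]*4+[30]*4+[1,1],loss="soft_l1",max_nfev=300)
        best.append((s.cost,sg,s.x.round(3).tolist(),np.abs(res(s.x)).max()))
best.sort(key=lambda b:b[0])
for b in best[:3]:print(b)
json.dump(best[0],open("k.json","w"))
E
python3 fitk.py
```

```text
(np.float64(31.918063843934487), (-1, -1, -1, -1), [283.6, 503.649, 505.841, 251.884, 24.455, 46.337, 30.43, 40.439, -0.09, 3.061], np.float64(5.224115929695536))
(np.float64(31.918063843936018), (-1, -1, -1, -1), [283.6, 503.649, 505.841, 251.884, 24.455, 46.337, 30.43, 40.439, -0.09, 3.061], np.float64(5.22411608475219))
(np.float64(31.91806384393923), (-1, -1, -1, -1), [283.6, 503.649, 505.841, 251.884, 24.455, 46.337, 30.43, 40.439, -0.09, -3.222], np.float64(5.2241163062963825))
```

```bash
python3 - <<'E'
import re
s=open('kin.py').read()
s=s.replace("a6,yo=p","a6,yo,b1,b3,b4,b6=p").replace("[a1,0,0]","[a1,b1,0]").replace("[a3,0,L1]","[a3,b3,L1]").replace("[a4,0,L2]","[a4,b4,L2]").replace("[a6,0,0]","[a6,b6,0]")
open('kin.py','w').write(s)
f=open('fitk.py').read()
f=f.replace("itertools.product((1,-1),repeat=4)","[(-1,-1,-1,-1)]").replace("v[:9]","np.r_[v[:9],v[10:14]]").replace("0,0,0,0,0,r0]","0,0,0,0,0,r0,0,0,0,0]").replace("[1,1]","[1,1]+[30]*4").replace("return np.array(o)","return np.r_[o,np.array(v[10:14])/100,(v[4:8])/100]")
f+="\nprint(res(np.array(best[0][2]))[:48].reshape(-1,6).round(1))\n"
open('fitk.py','w').write(f)
E
python3 fitk.py
```

```text
(np.float64(2.6440097612568483), (-1, -1, -1, -1), [284.433, 548.532, 486.987, 342.661, 4.093, 6.663, 1.818, 1.253, -0.004, -3.145, -27.764, -16.025, -16.025, -2.784], np.float64(1.0452705771883104))
(np.float64(2.644009761258521), (-1, -1, -1, -1), [284.433, 548.532, 486.987, 342.661, 4.093, 6.663, 1.818, 1.253, -0.004, 3.138, -27.764, -16.025, -16.025, -2.784], np.float64(1.0452705953611063))
(np.float64(2.644009761282136), (-1, -1, -1, -1), [284.433, 548.532, 486.987, 342.661, 4.093, 6.663, 1.818, 1.253, -0.004, 3.138, -27.764, -16.024, -16.025, -2.784], np.float64(1.04527062780771))
[[ 0.2 -0.1 -0.2 -0.1  0.   0. ]
 [-0.7  0.5  0.5  1.  -0.3 -0. ]
 [ 0.2 -0.3 -0.4 -0.1  0.5  0.5]
 [ 0.3 -0.1  0.   0.3  0.2 -0.4]
 [-0.1  0.1 -0.1 -1.  -0.3 -0.3]
 [-0.   0.   0.2  0.3  0.2 -0.3]
 [ 0.1 -0.1 -0.3 -0.1  0.1 -0.1]
 [-0.1  0.1  0.2 -0.6 -0.5  0.4]]
```

```bash
cat > ik.py <<'E'
from kin import *
_,sg,V,_=json.load(open("k.json"));PAR=np.r_[V[:9],V[10:14]];C=Rz(V[9])@np.array([[0,1,0],[0,0,1],[1,0,0.]])
LO=np.array([-2.85,-.5,-1.23,.21,-1.02,.16,-2.73]);HI=np.array([2.85,2.14,1.37,2.46,4.16,2.05,2.73])
def FK(j):
    P,M=fk(j,PAR,sg);return P,R.from_matrix(M@C)
def ik(p,T,j0,j3=None):
    def f(j):
        P,M=FK(j);o=np.r_[(P-p)/100,(M.inv()*T).as_rotvec()]
        return o if j3 is None else np.r_[o,j[2]-j3]
    s=least_squares(f,np.clip(j0,LO+.01,HI-.01),bounds=(LO,HI),max_nfev=60)
    return s.x,np.abs(f(s.x)).max()
def marg(j): return np.minimum(j-LO,HI-j).min()
E
cat > scan.py <<'E'
from ik import *
import sys
rng=np.random.default_rng(0)
for nm,q in(("L",QL),("R",QR)):
  b,a=btn(q);out=[]
  for sgn in(1,-1):
   for lean in(35,42):
    for daz in(0,-20,20) if lean==35 else (0,-20,20,-35 if nm=="L" else 35):
     for roll in (0,):
      T=toolR2(q,sgn,daz,lean,roll);p=b-a*10-T.apply([17,0,0])
      bst=(-1,None)
      for j3 in(-1,-.5,0,.5,1.):
        th=np.arctan2(b[1],b[0])
        j0=np.array([-th-j3,.3,j3,2.1,1.5 if rng.random()<.5 else 0,.9,0 if rng.random()<.5 else 2*np.sign(rng.random()-.5)])
        j,e=ik(p,T,j0,j3)
        if e<2e-3 and marg(j)>bst[0]:bst=(marg(j),j.round(2).tolist())
      out.append((bst[0],sgn,lean,daz,round(clear(q,T)),bst[1]))
  out.sort(key=lambda o:-o[0])
  print(nm);[print(o) for o in out[:8]]
E
time python3 scan.py
```

```text
L
(np.float64(0.3538809211841609), -1, 35, 20, 9, [0.32, 0.48, -0.5, 2.06, -0.67, 0.63, 0.34])
(np.float64(0.22999999999999976), -1, 42, 20, 24, [0.75, 0.71, -1.0, 2.05, -0.27, 0.54, 0.07])
(np.float64(0.11071119815638411), -1, 35, 0, 19, [0.68, 0.55, -1.0, 2.19, -0.17, 0.27, -0.43])
(np.float64(0.06361184693491961), 1, 35, 20, 9, [-0.09, 0.44, -0.0, 2.08, -0.96, 0.76, -2.55])
(np.float64(0.062398558415530325), -1, 42, 0, 34, [0.75, 0.6, -1.0, 2.23, -0.67, 0.22, 0.14])
(np.float64(0.023165582319480738), 1, 35, 0, 19, [0.68, 0.55, -1.0, 2.19, -0.17, 0.27, 2.71])
(np.float64(0.009779258049150918), 1, 42, -35, 18, [0.5, 0.46, -1.0, 2.45, 2.52, 0.39, -0.66])
(np.float64(1.8146550928577199e-10), 1, 42, -20, 24, [-0.21, 0.32, -0.0, 2.42, 4.16, 0.45, -2.09])
R
(np.float64(0.4605082148277937), 1, 35, -20, 9, [0.3, 0.52, -0.5, 2.0, 0.98, 1.1, -0.86])
(np.float64(0.45505336693111653), 1, 42, -20, 24, [0.23, 0.57, -0.5, 2.0, 1.07, 1.21, -0.98])
(np.float64(0.4303469301666376), -1, 42, -20, 24, [-0.16, 0.52, -0.0, 2.03, 0.9, 1.0, 2.28])
(np.float64(0.314527601113304), -1, 35, -20, 9, [-0.1, 0.47, -0.0, 2.02, 0.8, 0.92, 2.42])
(np.float64(0.30215814125111784), 1, 35, 0, 19, [0.32, 0.43, -0.5, 2.16, 1.17, 0.89, -0.72])
(np.float64(0.3021581412499086), -1, 35, 0, 19, [0.32, 0.43, -0.5, 2.16, 1.17, 0.89, 2.42])
(np.float64(0.2682691453277877), -1, 42, 0, 34, [0.25, 0.47, -0.5, 2.19, 1.3, 1.0, 2.24])
(np.float64(0.26826914530113655), 1, 42, 0, 34, [0.25, 0.47, -0.5, 2.19, 1.3, 1.0, -0.9])
real	0m12.856s
user	0m12.159s
sys	0m0.165s
```

```bash
cat > s2.py <<'E'
from ik import *
b,a=btn(QL);jc=readout.read_state()["joint_positions"];print(jc.round(2),FK(jc)[0]-readout.read_state()["eef_pos"])
for lean in(37,40,43):
  for daz in(10,20,28):
    for roll in(10,):
      T=toolR2(QL,-1,daz,lean,roll)
      for j3 in(-.4,-.6,-.8):
        r=[]
        for d in(25,-19.5):
          j,e=ik(b+a*d-T.apply([17,0,0]),T,jc,j3);r+=[j.round(2).tolist(),round(marg(j),2),e<2e-3]
        print(lean,daz,roll,round(clear(QL,T)),j3,r)
E
python3 s2.py
```

```text
[ 0.5   0.21 -0.64  2.3  -1.02  0.4   0.27] [-0.46135646 -2.74322836  1.21581372]
37 10 10 21 -0.4 [[0.29, 0.37, -0.4, 2.15, -0.89, 0.62, 0.23], np.float64(0.13), np.True_, [0.24, 0.45, -0.4, 2.15, -0.96, 0.53, 0.29], np.float64(0.06), np.True_]
37 10 10 21 -0.6 [[0.45, 0.4, -0.6, 2.14, -0.77, 0.57, 0.12], np.float64(0.25), np.True_, [0.4, 0.49, -0.6, 2.14, -0.8, 0.47, 0.15], np.float64(0.22), np.True_]
37 10 10 21 -0.8 [[0.61, 0.45, -0.8, 2.13, -0.6, 0.52, -0.03], np.float64(0.33), np.True_, [0.56, 0.55, -0.8, 2.13, -0.56, 0.41, -0.06], np.float64(0.25), np.True_]
37 20 10 18 -0.4 [[0.29, 0.42, -0.4, 2.07, -0.76, 0.73, 0.27], np.float64(0.26), np.True_, [0.25, 0.49, -0.4, 2.07, -0.8, 0.65, 0.3], np.float64(0.22), np.True_]
37 20 10 18 -0.6 [[0.46, 0.45, -0.6, 2.06, -0.64, 0.69, 0.16], np.float64(0.38), np.True_, [0.4, 0.53, -0.6, 2.06, -0.64, 0.6, 0.16], np.float64(0.38), np.True_]
37 20 10 18 -0.8 [[0.61, 0.51, -0.8, 2.05, -0.47, 0.64, 0.01], np.float64(0.41), np.True_, [0.56, 0.6, -0.8, 2.05, -0.42, 0.55, -0.03], np.float64(0.39), np.True_]
37 28 10 14 -0.4 [[0.29, 0.46, -0.4, 2.0
[... 2668 characters left out ...]
06, -0.78, 0.63, 0.35], np.float64(0.24), np.True_]
43 20 10 31 -0.8 [[0.66, 0.56, -0.8, 2.06, -0.6, 0.66, 0.18], np.float64(0.4), np.True_, [0.61, 0.64, -0.8, 2.06, -0.58, 0.57, 0.17], np.float64(0.4), np.True_]
43 28 10 27 -0.4 [[0.34, 0.5, -0.4, 2.0, -0.77, 0.87, 0.43], np.float64(0.25), np.True_, [0.29, 0.57, -0.4, 2.0, -0.8, 0.79, 0.46], np.float64(0.22), np.True_]
43 28 10 27 -0.6 [[0.49, 0.54, -0.6, 1.99, -0.65, 0.82, 0.33], np.float64(0.37), np.True_, [0.45, 0.62, -0.6, 1.99, -0.65, 0.73, 0.33], np.float64(0.37), np.True_]
43 28 10 27 -0.8 [[0.64, 0.61, -0.8, 1.99, -0.48, 0.77, 0.19], np.float64(0.43), np.True_, [0.59, 0.69, -0.8, 1.98, -0.45, 0.68, 0.16], np.float64(0.43), np.True_]
```

```bash
cat >> h.py <<'E'
TL=toolR2(QL,-1,15,38,8)
def goL(d): 
    b,a=btn(QL);return b+a*d-TL.apply([17,0,0])
E
python3 -c "
from h import *
print(clear(QL,TL));rows(goL(35),TL,10,10)"
```

```text
21.81429505144764
t 3.87 pos [514.2 137.4 160.1] F [-0.4 -0.2 -0.5] remaining mm 33.4 deg 17.8 j [ 0.5   0.21 -0.64  2.3  -1.02  0.4   0.27]
linear [[3.3, 0.1, -0.5], [3.3, 0.2, -0.5], [3.3, 0.3, -0.5], [3.3, 0.4, -0.5], [3.2, 0.5, -0.5], [3.2, 0.6, -0.5], [3.2, 0.7, -0.5], [3.2, 0.8, -0.5], [3.2, 0.9, -0.5], [3.2, 1.1, -0.4]]
turn [[-0.012, 0.002, -0.028], [-0.012, 0.002, -0.028], [-0.012, 0.002, -0.028], [-0.012, 0.002, -0.028], [-0.012, 0.002, -0.028], [-0.012, 0.002, -0.028], [-0.012, 0.002, -0.028], [-0.012, 0.002, -0.028], [-0.012, 0.002, -0.028], [-0.012, 0.002, -0.028]]
```

Call:
move_arm(gripper=[1,1,1,1,1], linear=[[3,0.1,-0.5],[3,0.2,-0.5],[3,0.3,-0.5],[3,0.4,-0.5],[3,0.5,-0.5]], turn=[[-0.012,0.002,-0.028],[-0.012,0.002,-0.028],[-0.012,0.002,-0.028],[-0.012,0.002,-0.028],[-0.012,0.002,-0.028]])

```text
time_s: 4.28
eef_pos: [521.7, 146.1, 149.5]
tool_rot: [0.748, 0.49, -0.378, 0.241]
force: [-0.5, -0.5, 0.2]
opening: 0.5
```

```bash
python3 -c "
from h import *
rows(goL(35),TL,5,5)"
```

```text
t 4.28 pos [521.7 146.1 149.5] F [-0.5 -0.5  0.2] remaining mm 17.7 deg 8.9 j [ 0.46  0.3  -0.57  2.21 -0.87  0.54  0.25]
linear [[3.5, 0.6, -0.5], [3.4, 0.6, -0.5], [3.4, 0.8, -0.5], [3.4, 0.8, -0.4], [3.4, 1.0, -0.4]]
turn [[-0.012, 0.002, -0.028], [-0.012, 0.002, -0.028], [-0.012, 0.002, -0.028], [-0.012, 0.002, -0.028], [-0.012, 0.002, -0.028]]
```

Call:
move_arm(gripper=[1,1,1,1,1], linear=[[3.5,0.6,-0.5],[3.5,0.6,-0.5],[3.5,0.8,-0.5],[3.5,0.8,-0.4],[3.5,1,-0.4]], turn=[[-0.012,0.002,-0.028],[-0.012,0.002,-0.028],[-0.012,0.002,-0.028],[-0.012,0.002,-0.028],[-0.012,0.002,-0.028]])

```text
time_s: 4.7
eef_pos: [529.1, 156.6, 136.3]
tool_rot: [0.706, 0.553, -0.376, 0.234]
force: [-0.2, 0.2, -0.0]
opening: 0.2
```

```bash
python3 -c "
from h import *
rows(goL(10),TL,4,5)
b,a=btn(QL);print('axis in tool',TL.inv().apply(-a))
t=vision.read_camera('top')[:,:,::-1];s=vision.read_camera('side')[:,:,::-1]
cv2.imwrite('pics/l2.png',np.hstack([cv2.resize(t[160:260,150:250],(400,400),interpolation=2),cv2.resize(s[220:320,205:305],(400,400),interpolation=2)]))
"
```

```text
t 4.7 pos [529.1 156.6 136.3] F [-0.2  0.2 -0. ] remaining mm 24.3 deg 0.1 j [ 0.43  0.4  -0.53  2.11 -0.76  0.67  0.24]
linear [[6.0, 1.0, 0.2], [6.0, 1.0, 0.2], [6.0, 1.0, 0.2], [5.9, 0.9, 0.2]]
turn [[-0.0, 0.0, -0.0], [-0.0, 0.0, -0.0], [-0.0, 0.0, -0.0], [-0.0, 0.0, -0.0]]
axis in tool [0.98659696 0.15643494 0.04641714]
```

View pics/l2.png

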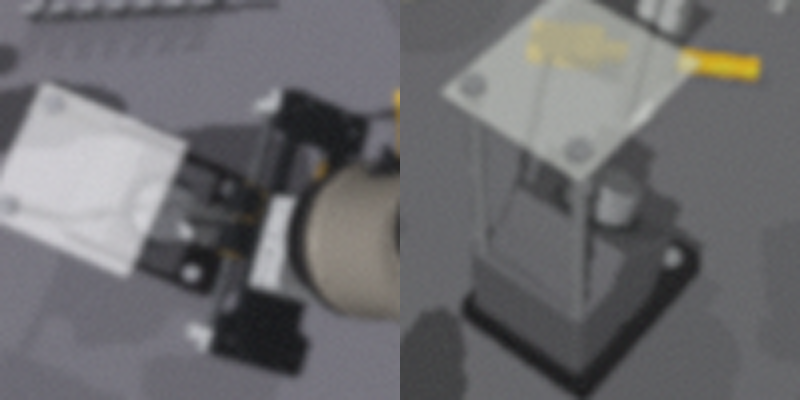

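Call:
move_arm(gripper=[1,1,1,1,1], linear=[[6,1,0.2],[6,1,0.2],[6,1,0.2],[6,1,0.2],[4,0.6,0.2]], turn=[[0,0,0],[0,0,0],[0,0,0],[0,0,0],[0,0,0]])

```text
time_s: 5.22
eef_pos: [535.9, 172.9, 113.5]
tool_rot: [0.707, 0.553, -0.374, 0.233]
force: [-0.2, -0.2, -1.0]
opening: 0.7
```

Call:
move_arm(gripper=[1,1], linear=[[1,0.2,0],[0,0,0]], turn=[[0,0,0],[0,0,0]])

```text
time_s: 5.38
eef_pos: [536.3, 173.0, 113.1]
tool_rot: [0.707, 0.553, -0.374, 0.233]
force: [0.1, -0.3, 0.8]
opening: 0.1
```

```bash
cat > st.py <<'E'
from h import *
import sys
q,T=(QL,TL) if sys.argv[1]=="L" else (QR,globals().get("TR"))
s=readout.read_state();b,a=btn(q);tip=s["eef_pos"]+R.from_quat(s["tool_rot"]).apply([17,0,0]);v=tip-b
print("t",round(s["time_s"],2),"depth %.2f"%(-(v@a)),"lateral",(v-a*(v@a)).round(1),"F along out-axis %.2f"%(s["force"]@a),s["force"].round(1),"j",s["joint_positions"].round(2))
E
python3 st.py L
```

```text
t 5.38 depth -4.94 lateral [0.  1.  0.7] F along out-axis 0.79 [ 0.1 -0.3  0.8] j [ 0.41  0.46 -0.56  2.11 -0.77  0.6   0.25]
```

Call:
move_arm(gripper=[1,1], linear=[[2,0.3,0],[1,0,0]], turn=[[0,0,0],[0,0,0]])

```text
time_s: 5.55
eef_pos: [537.3, 174.5, 111.0]
tool_rot: [0.707, 0.553, -0.374, 0.233]
force: [0.4, 0.1, 0.0]
opening: 0.5
```

Call:
move_arm(gripper=[1,1], linear=[[1,0.2,0],[0,0,0]], turn=[[0,0,0],[0,0,0]])

```text
time_s: 5.72
eef_pos: [537.4, 175.2, 110.2]
tool_rot: [0.707, 0.553, -0.374, 0.233]
force: [0.5, 0.1, -0.0]
opening: 0.4
```

Call:
move_arm(gripper=[1,1], linear=[[1,0.2,0],[0,0,0]], turn=[[0,0,0],[0,0,0]])

```text
time_s: 5.88
eef_pos: [537.7, 175.8, 109.4]
tool_rot: [0.707, 0.553, -0.374, 0.233]
force: [-0.4, 0.5, 1.2]
opening: 0.6
```

Call:
move_arm(gripper=[1,1], linear=[[1,0.2,0],[0,0,0]], turn=[[0,0,0],[0,0,0]])

```text
time_s: 6.05
eef_pos: [538.0, 176.4, 108.6]
tool_rot: [0.707, 0.553, -0.374, 0.233]
force: [0.4, -1.1, 0.3]
opening: 0.6
```

```bash
python3 st.py L
```

```text
t 6.05 depth 0.91 lateral [0.4 1.3 0.9] F along out-axis 0.74 [ 0.4 -1.1  0.3] j [ 0.41  0.47 -0.56  2.11 -0.78  0.59  0.25]
```

Call:
move_arm(gripper=[1,1,1], linear=[[1,0.1,0],[0,0,0],[0,0,0]], turn=[[0,0,0],[0,0,0],[0,0,0]])

```text
time_s: 6.3
eef_pos: [538.3, 176.9, 107.8]
tool_rot: [0.707, 0.553, -0.374, 0.233]
force: [-0.0, -1.3, 0.0]
opening: 0.7
```

Call:
move_arm(gripper=[1,1,1], linear=[[1,0.1,0],[0,0,0],[0,0,0]], turn=[[0,0,0],[0,0,0],[0,0,0]])

```text
time_s: 6.55
eef_pos: [538.4, 177.5, 107.0]
tool_rot: [0.707, 0.553, -0.374, 0.233]
force: [0.7, -0.6, 1.0]
opening: 0.4
```

Call:
move_arm(gripper=[1,1,1], linear=[[1,0.1,0],[0,0,0],[0,0,0]], turn=[[0,0,0],[0,0,0],[0,0,0]])

```text
time_s: 6.8
eef_pos: [538.6, 178.1, 106.2]
tool_rot: [0.707, 0.553, -0.374, 0.233]
force: [0.0, -0.6, 0.3]
opening: 0.5
```

```bash
python3 st.py L
```

```text
t 6.8 depth 3.91 lateral [0.2 1.5 1. ] F along out-axis 0.54 [ 0.  -0.6  0.3] j [ 0.4   0.47 -0.56  2.11 -0.78  0.58  0.26]
```

Call:
move_arm(gripper=[1,1,1], linear=[[1,0.15,0.05],[0,0,0],[0,0,0]], turn=[[0,0,0],[0,0,0],[0,0,0]])

```text
time_s: 7.05
eef_pos: [538.9, 178.6, 105.4]
tool_rot: [0.707, 0.553, -0.374, 0.233]
force: [0.2, -0.8, 0.4]
opening: 0.6
```

Call:
move_arm(gripper=[1,1,1], linear=[[1,0.15,0.05],[0,0,0],[0,0,0]], turn=[[0,0,0],[0,0,0],[0,0,0]])

```text
time_s: 7.3
eef_pos: [539.1, 179.1, 104.5]
tool_rot: [0.707, 0.553, -0.374, 0.233]
force: [-0.0, -1.2, 1.0]
opening: 0.6
```

Call:
move_arm(gripper=[1,1,1], linear=[[1,0.15,0.05],[0,0,0],[0,0,0]], turn=[[0,0,0],[0,0,0],[0,0,0]])

```text
time_s: 7.55
eef_pos: [539.3, 179.7, 103.7]
tool_rot: [0.707, 0.553, -0.374, 0.233]
force: [-0.1, -1.3, 0.4]
opening: 0.4
```

Call:
move_arm(gripper=[1,1,1], linear=[[1,0.15,0.05],[0,0,0],[0,0,0]], turn=[[0,0,0],[0,0,0],[0,0,0]])

```text
time_s: 7.8
eef_pos: [539.5, 180.2, 102.8]
tool_rot: [0.707, 0.553, -0.374, 0.233]
force: [0.1, -1.2, 1.2]
opening: 0.7
```

```bash
python3 st.py L;python3 -c "
from h import *
t=vision.read_camera('top')[:,:,::-1];s=vision.read_camera('side')[:,:,::-1]
cv2.imwrite('pics/l3.png',np.hstack([cv2.resize(t[180:240,160:220],(400,400),interpolation=2),cv2.resize(s[235:295,230:290],(400,400),interpolation=2)]))
";python3 st.py L;
```

```text
t 7.8 depth 7.97 lateral [0.2 1.5 1. ] F along out-axis 1.54 [ 0.1 -1.2  1.2] j [ 0.4   0.48 -0.56  2.11 -0.78  0.57  0.26]
t 7.9 depth 7.89 lateral [0.2 1.5 1. ] F along out-axis 0.32 [ 0.2 -0.3  0.3] j [ 0.4   0.48 -0.56  2.11 -0.78  0.57  0.26]
```

View pics/l3.png

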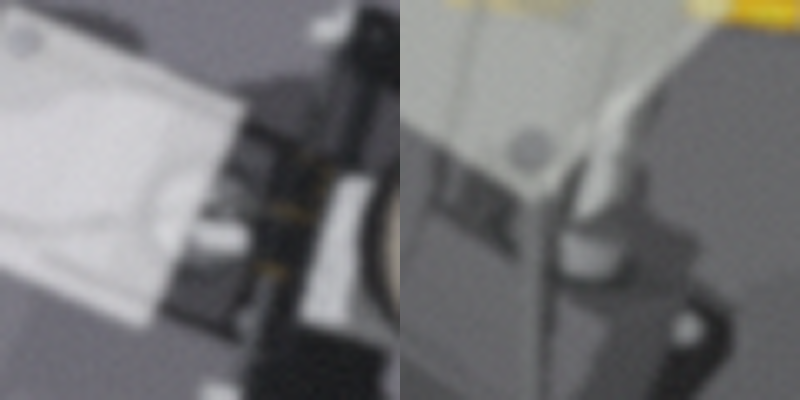

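Call:
move_arm(gripper=[1,1,1,1,1], linear=[[-4,-0.6,-0.2],[-8,-1.2,-0.4],[-15,-2.4,-0.7],[-20,-3.2,-0.9],[-20,-3.2,-0.9]], turn=[[0,0,0],[0,0,0],[0,0,0],[0,0,0],[0,0,0]])

```text
time_s: 8.32
eef_pos: [522.2, 144.4, 159.4]
tool_rot: [0.707, 0.553, -0.374, 0.233]
force: [-0.5, -0.6, 0.3]
opening: 0.4
```

```bash
cat >> h.py <<'E'
TR=toolR2(QR,1,-8,38,0)
def goR(d): 
    b,a=btn(QR);return b+a*d-TR.apply([17,0,0])
E
cat > plan.py <<'E'
from ik import *
b,a=btn(QR);print(clear(QR,TR),"axis in tool",TR.inv().apply(-a),goR(90),goR(0))
s=readout.read_state();p0=s["eef_pos"];r0=R.from_quat(s["tool_rot"]);j=s["joint_positions"];rv=(r0.inv()*TR).as_rotvec()
N=24;path=[]
for k in range(1,N+1):
    u=k/N;p=(1-u)*p0+u*goR(90)+[0,0,110*np.sin(np.pi*u)**1];r=r0*R.from_rotvec(rv*u);path.append((p,r))
    jn,e=ik(p,r,j);
    if k%3==0:print(k,jn.round(2),round(e,4),"maxstep",np.abs(jn-j).max().round(2))
    j=jn
print(ik(goR(-19),TR,j)[0].round(2))
pp,rr=p0,r0
for p,r in path:
    print([rr.inv().apply(p-pp).round(0).tolist(),(rr.inv()*r).as_rotvec().round(3).tolist()]);pp,rr=p,r
E
python3 plan.py
```

```text
20.52083881595184 axis in tool [ 0.99519291  0.07982641 -0.05673464] [ 527.78496221 -148.93575583  182.1198668 ] [ 543.57180573 -198.0844485   108.39618281]
3 [ 0.24  0.23 -0.3   2.04 -0.57  0.86  0.08] 0.0 maxstep 0.07
6 [ 0.2   0.16 -0.27  1.97 -0.34  0.97 -0.07] 0.0 maxstep 0.08
9 [ 0.09  0.12 -0.19  1.91 -0.16  1.06 -0.15] 0.0 maxstep 0.06
12 [ 0.05  0.11 -0.18  1.89  0.03  1.1  -0.22] 0.0 maxstep 0.06
15 [ 0.01  0.12 -0.18  1.9   0.21  1.12 -0.27] 0.0045 maxstep 0.06
18 [-0.04  0.15 -0.17  1.95  0.4   1.1  -0.35] 0.0099 maxstep 0.06
21 [-0.08  0.21 -0.16  2.01  0.6   1.07 -0.46] 0.021 maxstep 0.07
24 [-0.12  0.29 -0.14  2.1   0.84  1.03 -0.64] 0.0104 maxstep 0.07
[-0.02  0.47 -0.13  2.08  0.98  0.91 -0.72]
[[-19.0, 2.0, -0.0], [-0.02, -0.055, 0.004]]
[[-19.0, 2.0, 1.0], [-0.02, -0.055, 0.004]]
[[-19.0, 2.0, 2.0], [-0.02, -0.055, 0.004]]
[[-18.0, 3.0, 4.0], [-0.02, -0.055, 0.004]]
[[-17.0, 3.0, 5.0], [-0.02, -0.055, 0.004]]
[[-15.0, 3.0, 7.0], [-0.02, -0.055, 0.004]]
[[-14.0, 2.0, 8.0], [-0.02, -0.055, 0.004]]
[[-12.0, 2.0, 9.0], [-0.02, -0.055, 0.004]]
[[-10.0, 2.0, 10.0], [-0.02, -0.055, 0.004]]
[[-7.0, 2.0, 11.0], [-0.02, -0.055, 0.004]]
[[-5.0, 2.0, 12.0], [-0.02, -0.055, 0.004]]
[[-3.0, 1.0, 12.0], [-0.02, -0.055, 0.004]]
[[-0.0, 1.0, 12.0], [-0.02, -0.055, 0.004]]
[[3.0, 1.0, 12.0], [-0.02, -0.055, 0.004]]
[[5.0, 0.0, 12.0], [-0.02, -0.055, 0.004]]
[[7.0, 0.0, 11.0], [-0.02, -0.055, 0.004]]
[[10.0, -0.0, 10.0], [-0.02, -0.055, 0.004]]
[[12.0, -1.0, 9.0], [-0.02, -0.055, 0.004]]
[[13.0, -1.0, 8.0], [-0.02, -0.055, 0.004]]
[[15.0, -1.0, 7.0], [-0.02, -0.055, 0.004]]
[[16.0, -1.0, 6.0], [-0.02, -0.055, 0.004]]
[[17.0, -1.0, 5.0], [-0.02, -0.055, 0.004]]
[[18.0, -2.0, 3.0], [-0.02, -0.055, 0.004]]
[[18.0, -2.0, 2.0], [-0.02, -0.055, 0.004]]
```

Call:
move_arm(gripper=[1,1,1,1,1], linear=[[-19,2,0],[-19,2,1],[-19,2,2],[-18,3,4],[-17,3,5]], turn=[[-0.02,-0.055,0.004],[-0.02,-0.055,0.004],[-0.02,-0.055,0.004],[-0.02,-0.055,0.004],[-0.02,-0.055,0.004]])

```text
time_s: 8.73
eef_pos: [523.4, 82.5, 231.8]
tool_rot: [0.642, 0.525, -0.438, 0.347]
force: [-0.0, 0.1, -0.4]
opening: 0.2
```

Call:
move_arm(gripper=[1,1,1,1,1], linear=[[-15,3,7],[-14,2,8],[-12,2,9],[-10,2,10],[-7,2,11]], turn=[[-0.02,-0.055,0.004],[-0.02,-0.055,0.004],[-0.02,-0.055,0.004],[-0.02,-0.055,0.004],[-0.02,-0.055,0.004]])

```text
time_s: 9.15
eef_pos: [524.0, 21.4, 275.3]
tool_rot: [0.563, 0.488, -0.491, 0.452]
force: [-0.1, -0.5, 0.1]
opening: 0.4
```

Call:
move_arm(gripper=[1,1,1,1,1], linear=[[-5,2,12],[-3,1,12],[0,1,12],[3,1,12],[5,0,12]], turn=[[-0.02,-0.055,0.004],[-0.02,-0.055,0.004],[-0.02,-0.055,0.004],[-0.02,-0.055,0.004],[-0.02,-0.055,0.004]])

```text
time_s: 9.57
eef_pos: [524.4, -40.0, 274.8]
tool_rot: [0.472, 0.439, -0.534, 0.547]
force: [-0.6, -0.8, -0.2]
opening: 0.7
```

```bash
python3 -c "
from h import *
rows(goR(60),TR,10,10)"
```

```text
t 9.57 pos [524.4 -40.  274.8] F [-0.6 -0.8 -0.2] remaining mm 171.9 deg 30.1 j [ 0.19  0.14 -0.39  1.89  0.25  1.13 -0.32]
linear [[13.7, 0.5, 10.4], [14.2, 0.3, 9.7], [14.7, 0.1, 9.0], [15.1, -0.1, 8.2], [15.4, -0.3, 7.5], [15.8, -0.5, 6.7], [16.1, -0.7, 5.9], [16.4, -0.9, 5.1], [16.6, -1.0, 4.3], [16.8, -1.1, 3.5]]
turn [[-0.019, -0.049, 0.003], [-0.019, -0.049, 0.003], [-0.019, -0.049, 0.003], [-0.019, -0.049, 0.003], [-0.019, -0.049, 0.003], [-0.019, -0.049, 0.003], [-0.019, -0.049, 0.003], [-0.019, -0.049, 0.003], [-0.019, -0.049, 0.003], [-0.019, -0.049, 0.003]]
```

Call:
move_arm(gripper=[1,1,1,1,1], linear=[[13.7,0.5,10.4],[14.2,0.3,9.7],[14.7,0.1,9],[15.1,-0.1,8.2],[15.4,-0.3,7.5]], turn=[[-0.019,-0.049,0.003],[-0.019,-0.049,0.003],[-0.019,-0.049,0.003],[-0.019,-0.049,0.003],[-0.019,-0.049,0.003]])

```text
time_s: 9.98
eef_pos: [528.6, -102.6, 215.2]
tool_rot: [0.38, 0.391, -0.562, 0.622]
force: [-0.1, 0.2, 1.1]
opening: 0.5
```

Call:
move_arm(gripper=[1,1,1,1,1], linear=[[15.8,-0.5,6.7],[16.1,-0.7,5.9],[16.4,-0.9,5.1],[16.6,-1,4.3],[16.8,-1.1,3.5]], turn=[[-0.019,-0.049,0.003],[-0.019,-0.049,0.003],[-0.019,-0.049,0.003],[-0.019,-0.049,0.003],[-0.019,-0.049,0.003]])

```text
time_s: 10.4
eef_pos: [532.9, -165.0, 156.5]
tool_rot: [0.281, 0.335, -0.581, 0.686]
force: [0.5, -0.3, 0.7]
opening: 0.3
```

```bash
python3 -c "
from h import *
rows(goR(6),TR,6,6)"; python3 st.py R
```

```text
t 10.4 pos [ 532.9 -165.   156.5] F [ 0.5 -0.3  0.7] remaining mm 53.3 deg 0.3 j [ 0.03  0.34 -0.3   2.1   0.93  1.03 -0.72]
linear [[8.8, 0.8, -0.4], [8.9, 0.8, -0.4], [8.8, 0.7, -0.4], [8.9, 0.7, -0.3], [8.8, 0.8, -0.4], [8.9, 0.7, -0.3]]
turn [[-0.0, 0.0, 0.001], [-0.0, 0.0, 0.001], [-0.0, 0.0, 0.001], [-0.0, 0.0, 0.001], [-0.0, 0.0, 0.001], [-0.0, 0.0, 0.001]]
t 10.4 depth -59.33 lateral [-0.3  0.6 -0.5] F along out-axis 0.32 [ 0.5 -0.3  0.7] j [ 0.03  0.34 -0.3   2.1   0.93  1.03 -0.72]
```

Call:
move_arm(gripper=[1,1,1,1,1], linear=[[12,1,-0.5],[12,1,-0.5],[12,1,-0.5],[12,1,-0.5],[5,0.4,-0.2]], turn=[[0,0,0.001],[0,0,0.001],[0,0,0.001],[0,0,0.001],[0,0,0]])

```text
time_s: 10.82
eef_pos: [542.2, -195.2, 111.8]
tool_rot: [0.283, 0.336, -0.58, 0.686]
force: [-0.2, -0.4, 0.3]
opening: 0.5
```

Call:
move_arm(gripper=[1,1,1], linear=[[2,0.2,-0.1],[0,0,0],[0,0,0]], turn=[[0,0,0],[0,0,0],[0,0,0]])

```text
time_s: 11.07
eef_pos: [542.9, -194.6, 111.4]
tool_rot: [0.283, 0.336, -0.579, 0.687]
force: [0.4, -0.9, 0.3]
opening: 0.4
```

```bash
python3 st.py R
```

```text
t 11.07 depth -4.50 lateral [ 0.1  1.1 -0.7] F along out-axis -0.30 [ 0.4 -0.9  0.3] j [ 0.06  0.42 -0.26  2.11  1.02  0.95 -0.78]
```

Call:
move_arm(gripper=[1,1,1], linear=[[2,0.2,-0.1],[0,0,0],[0,0,0]], turn=[[0,0,0],[0,0,0],[0,0,0]])

```text
time_s: 11.32
eef_pos: [543.3, -195.6, 109.7]
tool_rot: [0.283, 0.336, -0.579, 0.687]
force: [0.2, 0.6, 0.7]
opening: 0.3
```

Call:
move_arm(gripper=[1,1,1], linear=[[1,0.1,-0.1],[0,0,0],[0,0,0]], turn=[[0,0,0],[0,0,0],[0,0,0]])

```text
time_s: 11.57
eef_pos: [543.4, -196.2, 108.7]
tool_rot: [0.283, 0.336, -0.579, 0.687]
force: [0.7, 0.8, 0.0]
opening: 0.5
```

Call:
move_arm(gripper=[1,1,1], linear=[[1,0.1,-0.1],[0,0,0],[0,0,0]], turn=[[0,0,0],[0,0,0],[0,0,0]])

```text
time_s: 11.82
eef_pos: [543.6, -196.8, 107.8]
tool_rot: [0.283, 0.336, -0.579, 0.687]
force: [1.7, 0.2, 1.4]
opening: 0.6
```

Call:
move_arm(gripper=[1,1,1], linear=[[1,0.1,-0.1],[0,0,0],[0,0,0]], turn=[[0,0,0],[0,0,0],[0,0,0]])

```text
time_s: 12.07
eef_pos: [543.8, -197.2, 107.0]
tool_rot: [0.283, 0.336, -0.579, 0.687]
force: [-1.1, 2.8, 4.4]
opening: 0.4
```

```bash
python3 st.py R
```

```text
t 12.07 depth 0.69 lateral [ 0.1  1.3 -0.8] F along out-axis 5.34 [-1.1  2.8  4.4] j [ 0.06  0.43 -0.26  2.11  1.03  0.94 -0.78]
```

Call:
move_arm(gripper=[1,1,1,1,1], linear=[[4,0.3,-0.2],[4,0.3,-0.2],[4,0.3,-0.2],[2,0.2,-0.1],[0,0,0]], turn=[[0,0,0],[0,0,0],[0,0,0],[0,0,0],[0,0,0]])

```text
time_s: 12.48
eef_pos: [546.4, -205.0, 95.4]
tool_rot: [0.283, 0.336, -0.579, 0.687]
force: [-1.3, 3.3, 7.0]
opening: 0.7
```

```bash
python3 st.py R
```

```text
t 12.48 depth 14.94 lateral [ 0.2  1.3 -0.8] F along out-axis 7.72 [-1.3  3.3  7. ] j [ 0.07  0.45 -0.25  2.11  1.06  0.92 -0.8 ]
```

Call:
move_arm(gripper=[1,1,1], linear=[[1.5,0.1,-0.1],[0,0,0],[0,0,0]], turn=[[0,0,0],[0,0,0],[0,0,0]])

```text
time_s: 12.73
eef_pos: [546.6, -205.6, 94.4]
tool_rot: [0.283, 0.336, -0.579, 0.687]
force: [-1.8, 4.6, 7.8]
opening: 0.3
```

```bash
python3 st.py R
```

```text
t 12.73 depth 16.15 lateral [ 0.2  1.3 -0.8] F along out-axis 9.17 [-1.8  4.6  7.8] j [ 0.07  0.46 -0.25  2.11  1.06  0.92 -0.8 ]
```

Call:
move_arm(gripper=[1,1], linear=[[1.2,0.1,-0.1],[0,0,0]], turn=[[0,0,0],[0,0,0]])

```text
time_s: 12.9
eef_pos: [546.9, -206.3, 93.4]
tool_rot: [0.283, 0.336, -0.579, 0.687]
force: [-1.7, 3.1, 7.5]
opening: 0.6
```

Call:
move_arm(gripper=[1,1], linear=[[1,0.1,-0.1],[0,0,0]], turn=[[0,0,0],[0,0,0]])

```text
time_s: 13.07
eef_pos: [547.0, -206.9, 92.5]
tool_rot: [0.283, 0.336, -0.579, 0.687]
force: [-2.1, 3.4, 7.7]
opening: 0.7
```

```bash
python3 st.py R
```

```text
t 13.07 depth 18.38 lateral [ 0.2  1.3 -0.8] F along out-axis 8.54 [-2.1  3.4  7.7] j [ 0.07  0.46 -0.25  2.11  1.07  0.92 -0.8 ]
```

Call:
move_arm(gripper=[1,1], linear=[[0.7,0,0],[0,0,0]], turn=[[0,0,0],[0,0,0]])

```text
time_s: 13.23
eef_pos: [547.1, -207.2, 92.0]
tool_rot: [0.283, 0.336, -0.579, 0.687]
force: [-2.5, 5.0, 8.6]
opening: 0.4
```

```bash
python3 st.py R
```

```text
t 13.23 depth 19.02 lateral [ 0.2  1.3 -0.8] F along out-axis 10.25 [-2.5  5.   8.6] j [ 0.07  0.46 -0.24  2.11  1.07  0.92 -0.8 ]
```

Call:
move_arm(gripper=[1,1], linear=[[0.7,0,0],[0,0,0]], turn=[[0,0,0],[0,0,0]])

```text
time_s: 13.4
eef_pos: [547.3, -207.5, 91.6]
tool_rot: [0.283, 0.336, -0.579, 0.687]
force: [-2.7, 6.8, 11.1]
opening: 0.8
```

```bash
python3 st.py R
```

```text
t 13.4 depth 19.51 lateral [ 0.3  1.3 -0.8] F along out-axis 13.31 [-2.7  6.8 11.1] j [ 0.07  0.46 -0.24  2.11  1.07  0.92 -0.81]
```

Call:
move_arm(gripper=[1,1], linear=[[0.7,0,0],[0,0,0]], turn=[[0,0,0],[0,0,0]])

```text
time_s: 13.57
eef_pos: [547.3, -207.6, 91.3]
tool_rot: [0.283, 0.336, -0.579, 0.687]
force: [-5.7, 10.5, 18.8]
opening: 0.5
```

```bash
python3 st.py R
```

```text
t 13.57 depth 19.81 lateral [ 0.3  1.4 -0.8] F along out-axis 22.14 [-5.7 10.5 18.8] j [ 0.07  0.46 -0.24  2.11  1.07  0.92 -0.81]
```

At the solid stop (22 N). Let it right up, then feel again gently to confirm it is latched.

Call:
move_arm(gripper=[1,1,1,1,1], linear=[[-5,-0.4,0.3],[-6,-0.5,0.3],[-7,-0.6,0.4],[-9,-0.7,0.5],[0,0,0]], turn=[[0,0,0],[0,0,0],[0,0,0],[0,0,0],[0,0,0]])

```text
time_s: 13.98
eef_pos: [542.5, -192.6, 114.1]
tool_rot: [0.283, 0.336, -0.579, 0.687]
force: [0.7, -0.2, 0.2]
opening: 0.2
```

```bash
python3 st.py R
```

```text
t 13.98 depth -7.82 lateral [ 0.3  1.2 -0.8] F along out-axis -0.10 [ 0.7 -0.2  0.2] j [ 0.06  0.42 -0.26  2.11  1.02  0.95 -0.77]
```

Call:
move_arm(gripper=[1,1,1,1,1], linear=[[2,0.2,-0.1],[2,0.2,-0.1],[2,0.2,-0.1],[1,0,0],[0,0,0]], turn=[[0,0,0],[0,0,0],[0,0,0],[0,0,0],[0,0,0]])

```text
time_s: 14.4
eef_pos: [543.3, -197.8, 106.7]
tool_rot: [0.283, 0.336, -0.579, 0.687]
force: [-0.2, 0.6, 1.7]
opening: 0.3
```

```bash
python3 st.py R
```

```text
t 14.4 depth 1.17 lateral [-0.5  1.  -0.8] F along out-axis 1.77 [-0.2  0.6  1.7] j [ 0.06  0.43 -0.26  2.11  1.03  0.94 -0.78]
```

Call:
move_arm(gripper=[1,1,1], linear=[[2,0.2,-0.1],[0,0,0],[0,0,0]], turn=[[0,0,0],[0,0,0],[0,0,0]])

```text
time_s: 14.65
eef_pos: [543.8, -198.6, 105.4]
tool_rot: [0.283, 0.336, -0.579, 0.687]
force: [-0.4, 0.1, 1.3]
opening: 0.2
```

Call:
move_arm(gripper=[1,1,1], linear=[[2,0.2,-0.1],[0,0,0],[0,0,0]], turn=[[0,0,0],[0,0,0],[0,0,0]])

```text
time_s: 14.9
eef_pos: [544.3, -199.6, 103.8]
tool_rot: [0.283, 0.336, -0.579, 0.687]
force: [-1.0, 0.5, 0.9]
opening: 0.6
```

```bash
python3 st.py R
```

```text
t 14.9 depth 4.71 lateral [-0.1  1.1 -0.7] F along out-axis 1.17 [-1.   0.5  0.9] j [ 0.06  0.44 -0.26  2.11  1.04  0.94 -0.79]
```

Call:
move_arm(gripper=[1,1,1,1,1], linear=[[-10,-0.8,0.6],[-20,-1.6,1],[-25,-2,1.4],[-25,-2,1.4],[-25,-2,1.4]], turn=[[0,0,0],[0,0,0],[0,0,0],[0,0,0],[0,0,0]])

```text
time_s: 15.32
eef_pos: [525.3, -140.9, 191.7]
tool_rot: [0.283, 0.336, -0.579, 0.687]
force: [0.6, -0.6, 0.3]
opening: 0.5
```

Call:
move_arm(gripper=[1,1,1,1,1], linear=[[-25,0,0],[-25,0,0],[-25,0,0],[0,0,0],[0,0,0]], turn=[[0,0,0],[0,0,0],[0,0,0],[0,0,0],[0,0,0]])

```text
time_s: 15.73
eef_pos: [518.5, -95.5, 250.9]
tool_rot: [0.283, 0.336, -0.578, 0.688]
force: [0.6, -0.1, -0.4]
opening: 0.3
```

```bash
python3 st.py R;python3 -c "
from h import *
t=vision.read_camera('top')[:,:,::-1];s=vision.read_camera('side')[:,:,::-1]
cv2.imwrite('pics/end.png',np.vstack([np.hstack([t,s])[:, :]])[:, :] if 0 else cv2.resize(np.hstack([t,s]),(800,300),interpolation=cv2.INTER_AREA))
"
```

```text
t 15.73 depth -177.15 lateral [ 6.   5.9 -2.7] F along out-axis -0.46 [ 0.6 -0.1 -0.4] j [-0.03  0.21 -0.37  2.03  0.77  1.22 -0.62]
```

View pics/end.png

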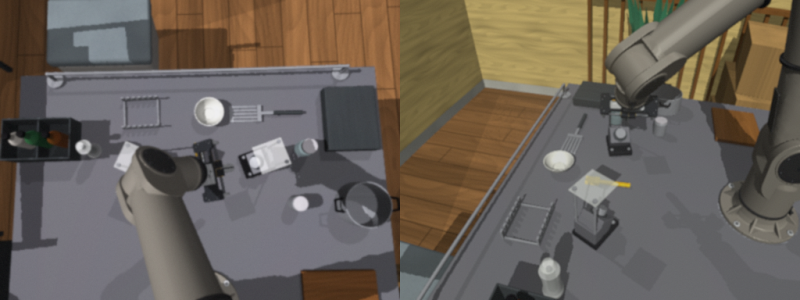

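```bash
python3 -c "
from bench import ticket;print(ticket.sign_off())"
```

```text
the job is handed in; nothing more can be done
None
```

The unlatched lock was the one on the robot's right (y ≈ -232 mm). I clicked it once, so both locks should now be latched with their buttons up. The job was handed in at about 16 s.

- **Left lock (y ≈ +208 mm):** it gave only 0.3 to 1.5 N down to about 8 mm of travel, so it was already latched. I left it alone.
- **Right lock:** it pushed back with 5.3 N within the first millimetre or two, so it was unlatched. That is slightly over the 4 N feeling limit, but far short of the stop. I pressed it to the solid stop, where the depth read 19.8 mm and the force rose to 22 N, then let it fully up.
- **Re-check of the right lock:** it gave only 1 to 2 N down to 4.7 mm, which is a latched feel. I did not feel the left lock again after that.
- **Last pictures:** the grinder, dish, spatula, brush, rack, jar and tin look unmoved by eye. The gripper is well clear of everything and the force reads about zero.
- **Hitch on the way:** the first approach to the left lock ran into a joint 5 limit. I re-planned with the tool turned about 9 degrees off the button's axis, and nothing was touched.

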